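# Empty the tumbling drum into its tray

## Task

Turn the drum by its crank until the open port faces straight down, so that all three heatsinks drop into the catch tray under it. Leave the drum standing port down, do not touch the heatsinks, and do not disturb the marker pen, side cutters or tape roll lying about.

Things in the scene. Friction and masses are not known exactly. Their poses are not given: they have to be found in the camera images.
- axle (a point): The middle of the drum's axle, on the fixed cradle, 160 mm above the worktop. The cradle is a grey frame with a steel catch tray as its base (170 mm wide across the axle, 117 mm along it, walls 45 mm high) and A-shaped end plates, about 59 to 67 mm from here along the axle. Fixed to the worktop. Its x axis runs along the axle, away from the crank (roughly away from the robot), y to the left seen from the crank, z up.
- drum (a joint): Turn of the drum about the axle, rad: 0 = port straight up, pi = port straight down. It grows as the crank handle goes from the left over the top to the right, clockwise seen from the crank end (a positive turn about the x axis of axle). Stops at -0.7 and 3.8. It turns stiffly (about 0.22 N m, 5 N at the handle) and stays where it is left.
- port (a point): On the drum, the middle of its open side, 57 mm from the axle. The drum is a bare aluminium six-sided barrel, 108 mm long and 132 mm across its round end plates; one whole side is missing: the port, 100 by 62 mm. This frame turns with the drum; its z axis points straight out of the port, x along the axle as in axle.
- grip_center (a point): The centre of the black crank handle, a round bar 17 mm thick and 70 mm long lying parallel to the axle, 45 mm off the axle and 122 mm from the middle of the axle towards -x of axle, outside the end plate. At drum = 0 it is straight to the left (+y of axle) of the axle line; at drum = pi straight to the right. It spins freely on its pin, so it can be held while it goes round. The crank arm (8 mm) begins 37 mm from here on the drum side.
- tray_floor (a point): The centre of the catch tray's inner floor, 4 mm above the worktop; axes as axle. Inside, the tray measures 109 mm along x and 162 mm along y, walls 41 mm above this floor.
- gauge_tester: A small screen on a black pole, fixed on the equipment shelf behind the worktop (shelf front at x = 0.69 m); origin at the foot of the pole. The screen hangs forward over the worktop: x 0.59 to 0.68, y 0.20 to 0.34, z 0.44 to 0.55 m. Never moves; keep the arm's wrist in front of it.
- heatsink_1: A finned aluminium heatsink, 40 x 40 x 12 mm, 40 g; origin at the centre of its underside. Starts inside the drum.
- heatsink_2: A second heatsink, just the same, in the drum.
- heatsink_3: A third heatsink, just the same, in the drum.
- marker_pen: A marker pen, 127 mm long and 11 mm thick, lying loose on the worktop under the crank; origin at its middle, underside. Leave it alone.
- side_cutters: Side cutters with red grips, 125 x 40 x 12 mm, lying loose to the right of the cradle. Leave them alone.
- tape_roll: A roll of tape, 68 mm across, 12 mm high, lying loose farther to the right. Leave it alone.

How it is judged:
At the end, for the whole second after the job is handed in: The drum rests with its port within 0.2 rad (11 degrees) of straight down, and all three heatsinks lie at rest in the catch tray: their origins within 58 mm along x and 84 mm along y of the tray floor's centre, and less than 50 mm above the floor (angle between port's own z axis and vertical above 2.94 rad and velocity of joint drum between -0.05 and 0.05 rad/s and x of heatsink_1 in the frame of tray_floor between -0.058 and 0.058 m and y of heatsink_1 in the frame of tray_floor between -0.084 and 0.084 m and z of each of heatsink_1, heatsink_2, heatsink_3 in the frame of tray_floor below 0.05 m and linear speed of each of heatsink_1, heatsink_2, heatsink_3 below 0.02 m/s and x of heatsink_2 in the frame of tray_floor between -0.058 and 0.058 m and y of heatsink_2 in the frame of tray_floor between -0.084 and 0.084 m and x of heatsink_3 in the frame of tray_floor between -0.058 and 0.058 m and y of heatsink_3 in the frame of tray_floor between -0.084 and 0.084 m); the robot touches nothing.
It fails at once if the gripper touches a heatsink (contact force between the fingers and heatsink_1 above 0.5 N or contact force between the fingers and heatsink_2 above 0.5 N or contact force between the fingers and heatsink_3 above 0.5 N).
It fails at once if the marker pen, side cutters or tape roll is moved by more than 30 mm (distance of any of marker_pen, side_cutters, tape_roll from where it was at the start of the episode above 0.03 m).
It also fails if it takes over 45 s, if anything falls off the work surface, if the arm or the gripper's body presses on something with over 40 N, if the wrist force passes 120 N, or if a joint passes its speed limit or range.

## Robot

A 7-joint arm with a two-finger parallel gripper is mounted at the origin on a cart in front of the work surface, level with it; the furniture and walls round the work are solid. World frame = base frame: x ahead of the robot, y to its left, z up, the work surface at z = 0. Lengths are in m, angles in rad, forces in N, time in s.
With the tool pointing down it reaches from about 0.4 to 0.875 m from the base axis. Payload 19.3 kg.
Tool frame: the origin (TCP) lies at the very end of the fingers, on their centre line; the grasp point (between the pads) lies 19 mm behind it; z points along the fingers, y is the line along which they close (so a half turn about z gives the same grasp; the last joint's range is limited). The gripper opens to 85 mm and grips with 20 to 120 N. Pads are 22 mm wide; open, the fingers measure 114 mm over their backs; the gripper's body (76 mm by 85 mm) begins 54 mm behind the grasp point. The pads swing forward as they close: fully open they stand 13 mm farther back than shut.
Start: joints at [-1.21, 0.521, -0.036, 1.599, 0.021, 1.021, -0.113], TCP at [0.261, 0.568, 0.231] pointing down, gripper open.
Joint ranges: [-2.91, 2.91], [-0.3, 2.13], [-1.5, 1.42], [0.17, 2.43], [-1.26, 4.41], [0.16, 1.93], [-2.52, 2.52]. Speed limits (rad/s): [1.89, 1.89, 2.39, 2.39, 3.01, 3.01, 3.01].

## Interface

Orientations are given as a unit quaternion [x, y, z, w].
In Python, from cell import manip, fingers, viewer, get_time, get_q, get_joint_vel, get_joint_efforts, get_tool_pos, get_tcp_rot, get_force, get_moment, get_opening, get_gripper_force gives the robot as it stands. Calls block until the motion is done:
- manip.movep(position, orientation): joint-space move of the TCP to a pose.
- manip.move_straight(position, attitude=None, v=0.15): straight line of the TCP; attitude=None keeps the orientation; v is the mean speed in m/s.
- manip.movej(angles): joint-space move.
- fingers.set_gripper(opening, f_grip=None): opening from 0.0 (shut) to 1.0 (fully open); f_grip is the grip in N (None keeps the last); returns when the fingers have stopped.
- manip.hold(seconds).
- manip.solve_ik(position, orientation): joint angles nearest the present ones, or None.
- viewer.capture(name): name is "scene" or "top" or "wrist"; returns a dict with "pixels" (420x560x3 uint8, red, green, blue), "z_map" (420x560 float32, m along the optical axis (not along the pixel's ray), 0 where there is no reading), "intrinsics" (3x3 intrinsics, pixels), "k1" (the pictures are not rectified: a ray, as slopes to the right and down, at radius r is drawn at 1 + k1 r^2 times it, then the intrinsics apply), "view" (4x4, takes a point from world to camera coordinates). Camera axes: x right, y up, looking along -z (the intrinsics and any distortion apply to the point x, -y, -z); pixel columns grow to the right and rows downward; lengths in m; the calibration is good to about 2 mm. A picture is of the moment at which its call begins.
A pose or a line that the arm cannot do raises manip.PlanningError and nothing moves.
- manip.job_done(): hands the job in; it is judged then, once.
Trained networks look in a picture, given as the dict that the camera call returned (one of the last four; its "shot" number tells which), for a name from the list of things; names that differ only in an ending like _2 or _b are one class to them, and where a whole thing is asked for, a point or a joint stands for the part that bears it (a point fixed in the world has none). Each returns a list of dicts, best first, with "conf" (0 to 1); they miss things now and then, are a little off and sometimes report something else, mostly with a low value. They report only what shows in the picture. A call takes as long as a camera call.
- viewer.recognise(picture, name): "centre" ([x, y, z] in m, in world coordinates, good to about 4 mm: the middle of the surface that is visible of it).
Readings, each from a call of its own:
- get_time(): time.
- get_q(): joint angles.
- get_joint_vel(): joint speeds.
- get_joint_efforts(): joint torques, N m.
- get_tool_pos(): TCP position.
- get_tcp_rot(): TCP orientation.
- get_force(): force on the tool from outside, world axes, zero at the start.
- get_moment(): the same for the moment, N m.
- get_opening(): opening from 0.0 (shut) to 1.0 (fully open).
- get_gripper_force(): force on a finger pad.
Only numpy, scipy, OpenCV 4.12 (cv2) and the standard library are available. Lean on these libraries where they do the work, as an engineer would, in place of code of your own. Each camera call takes 0.05 s, during which the arm holds its last target. There are 200 camera calls.

## Working session

There is one attempt and no reset: what is moved stays moved. The work goes in short steps, each a Python script; the robot and the scene stay as the last script left them, time stands still between calls to the robot, and variables do not carry over. Pictures are saved under pics/ and viewed, at most 10 in all, crops included, and the job is handed in when it is done.

```bash
mkdir -p pics; cat > h.py <<'E'
import numpy as np, cv2
from cell import *
def save(p,n): cv2.imwrite(f'pics/{n}.png',p['pixels'][:,:,::-1])
def cloud(p):
    K=np.array(p['intrinsics'],float);k1=p['k1'];z=p['z_map']
    v,u=np.mgrid[0:z.shape[0],0:z.shape[1]]
    xd=(u-K[0,2])/K[0,0];yd=(v-K[1,2])/K[1,1];x,y=xd.copy(),yd.copy()
    for _ in range(15):
        s=1+k1*(x*x+y*y);x,y=xd/s,yd/s
    P=np.stack([x*z,-y*z,-z,np.ones_like(z)],-1)
    return (P@np.linalg.inv(np.array(p['view'])).T)[...,:3]
E
python3 - <<'E'
from h import *
print(get_time(),get_tcp_rot())
ps={}
for n in('scene','top'):
    p=viewer.capture(n);save(p,n)
    for t in('grip_center','drum','port','marker_pen','side_cutters','tape_roll','heatsink_1'):
        print(n,t,[(np.round(d['centre'],3),round(d['conf'],2)) for d in viewer.recognise(p,t)[:3]])
    np.save(n+'.npy',cloud(p))
im=np.hstack([cv2.resize(cv2.imread(f'pics/{n}.png'),(560,420)) for n in('scene','top')])
E
```

```text
0.0 [ 2.13727157e-01  9.76893232e-01 -5.55633341e-04 -8.08743639e-05]
scene grip_center [(array([0.412, 0.335, 0.174]), 0.55)]
scene drum [(array([0.499, 0.324, 0.186]), 0.82)]
scene port [(array([0.502, 0.327, 0.183]), 0.74)]
scene marker_pen [(array([0.442, 0.327, 0.01 ]), 0.83)]
scene side_cutters [(array([ 0.45 , -0.006,  0.01 ]), 0.53)]
scene tape_roll [(array([ 0.597, -0.235,  0.012]), 0.75)]
scene heatsink_1 []
top grip_center [(array([0.419, 0.334, 0.177]), 0.75)]
top drum [(array([0.54 , 0.321, 0.175]), 0.78)]
top port [(array([0.542, 0.328, 0.18 ]), 0.93)]
top marker_pen [(array([0.446, 0.315, 0.009]), 0.41)]
top side_cutters [(array([ 0.462, -0.012,  0.006]), 0.64)]
top tape_roll [(array([ 0.596, -0.234,  0.012]), 0.54), (array([0.577, 0.319, 0.114]), 0.48)]
top heatsink_1 [(array([0.578, 0.317, 0.113]), 0.72), (array([0.54 , 0.31 , 0.126]), 0.59)]
```

View pics/scene.png

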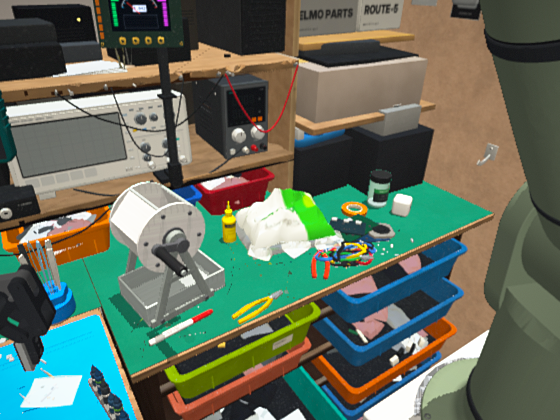

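View pics/top.png

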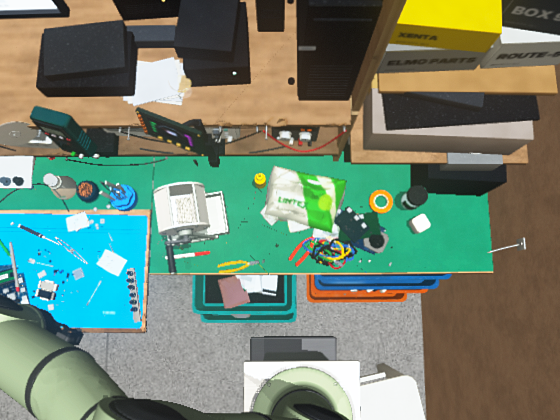

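```bash
python3 - <<'E'
import numpy as np,cv2
for n in('scene','top'):
    C=np.load(n+'.npy');im=cv2.imread(f'pics/{n}.png')
    R=(C[...,0]>.33)&(C[...,0]<.72)&(C[...,1]>.12)&(C[...,1]<.5)&(C[...,2]>.02)&(C[...,2]<.3)
    dark=im.max(-1)<75
    m=R&dark&(C[...,2]>.12)&(C[...,0]<.48)
    P=C[m];c=np.median(P,0)
    P=P[np.linalg.norm(P-c,axis=1)<.06]
    w,V=np.linalg.eigh(np.cov(P.T))
    print(n,'handle',len(P),P.mean(0).round(4),V[:,2].round(3),P.min(0).round(3),P.max(0).round(3))
    t=R&(abs(C[...,2]-.045)<.004);Q=C[t][:,:2].astype(np.float32)
    print(' tray rim',len(Q),cv2.minAreaRect(Q),Q.min(0),Q.max(0))
    d=R&(C[...,2]>.17)&~dark;Q=C[d]
    print(' drum top',len(Q),Q.min(0).round(3),Q.max(0).round(3),cv2.minAreaRect(Q[:,:2].astype(np.float32)))
    v,u=np.where(R);a,b,e,f=v.min()-8,v.max()+8,u.min()-8,u.max()+8
    print(a,b,e,f)
    s=min(800/(f-e),600/(b-a));cv2.imwrite(f'pics/{n}_c.png',cv2.resize(im[a:b,e:f],None,fx=s,fy=s,interpolation=cv2.INTER_CUBIC)[:600,:800])
E
```

```text
scene handle 550 [0.4309 0.3258 0.1721] [-0.908  0.375  0.19 ] [0.383 0.285 0.145] [0.48  0.353 0.182]
 tray rim 755 ((0.4957672655582428, 0.2982046902179718), (0.2816590666770935, 0.3919263482093811), 7.824326515197754) [0.33023587 0.12034751] [0.6612642  0.49973133]
 drum top 4401 [0.381 0.122 0.17 ] [0.72 0.5  0.3 ] ((0.6179928183555603, 0.35599786043167114), (0.3179234564304352, 0.3770318925380707), 58.65060806274414)
113 418 3 238
top handle 28 [0.4076 0.3255 0.1774] [-0.993 -0.115  0.008] [0.385 0.32  0.17 ] [0.437 0.332 0.183]
 tray rim 167 ((0.48839452862739563, 0.3065462112426758), (0.30470114946365356, 0.37836775183677673), 2.143869638442993) [0.33019957 0.1229639 ] [0.64750963 0.49925435]
 drum top 1937 [0.382 0.121 0.17 ] [0.72  0.499 0.297] ((0.625516951084137, 0.3505668044090271), (0.31650543212890625, 0.39224573969841003), 58.193580627441406)
125 303 85 266
```

View pics/top_c.png

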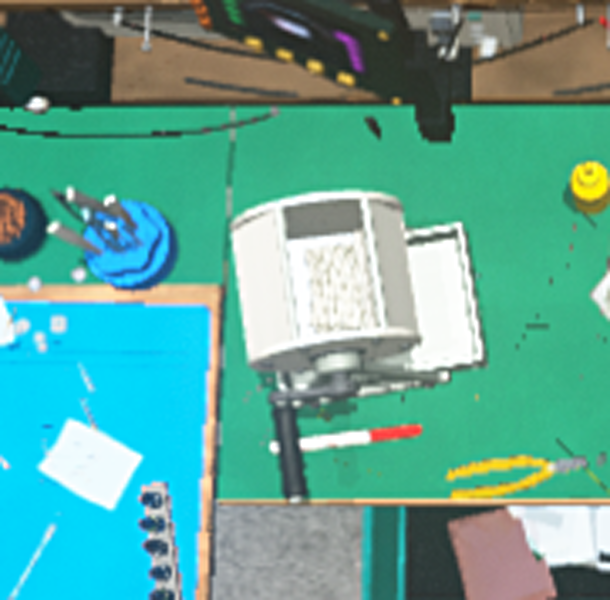

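View pics/scene_c.png

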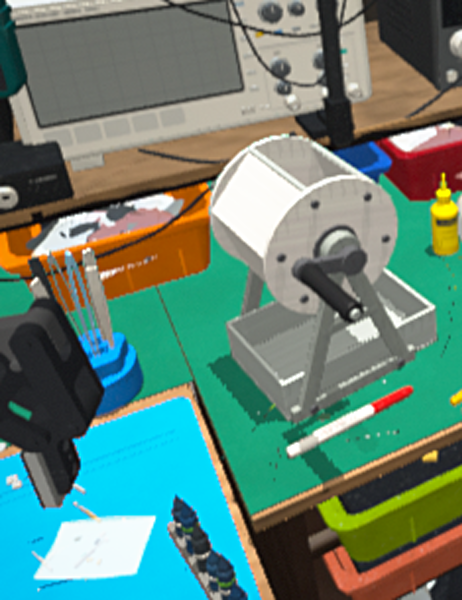

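```bash
python3 - <<'E'
import numpy as np,cv2
rng=np.random.default_rng(0)
C=np.load('scene.npy');im=cv2.imread('pics/scene.png')
m=(C[...,0]>.40)&(C[...,0]<.6)&(C[...,1]>.2)&(C[...,1]<.42)&(C[...,2]>.10)&(C[...,2]<.235)
P=C[m];best=0
for _ in range(800):
    a,b=P[rng.choice(len(P),2,False)]
    d=(b-a)[:2];L=np.hypot(*d)
    if L<.04: continue
    n=np.array([d[1],-d[0]])/L; n*=np.sign(n[0])
    if n[0]<.85: continue
    i=abs(P[:,:2]@n-a[:2]@n)<.003
    if i.sum()>best: best=i.sum();I=i;N=n
for _ in range(5):
    Q=P[I][:,:2];c=Q.mean(0);w,V=np.linalg.eigh(np.cov((Q-c).T));N=V[:,0]*np.sign(V[0,0]);I=abs((P[:,:2]-c)@N)<.003
t=np.array([-N[1],N[0]]);d=c@N
S=np.c_[P[I][:,:2]@t,P[I][:,2]].astype(np.float32)
# keep main disc
S=S[np.linalg.norm(S-np.median(S,0),axis=1)<.08]
print(best,'n',N,'yaw',np.arctan2(N[1],N[0]),'d',d,'circle',cv2.minEnclosingCircle(S),np.percentile(S,[.5,99.5],axis=0))
s0=cv2.minEnclosingCircle(S)[0][0]
print('plate centre',N*d+t*s0)
for n in('top','scene'):
    C=np.load(n+'.npy');im=cv2.imread(f'pics/{n}.png')
    X=C[...,:2]@N-d; Y=C[...,:2]@t-s0; Z=C[...,2]-.16
    h=(X<-.02)&(X>-.11)&(abs(Y)<.09)&(abs(Z)<.08)&(im.max(-1)<80)
    print(n,'handle',h.sum(),np.c_[X[h],Y[h],Z[h]].mean(0).round(4),np.percentile(np.c_[X[h],Y[h],Z[h]],[2,25,50,75,98],axis=0).round(4).tolist())
    # handle Y, Z by X bins
    for a in np.arange(-.11,-.03,.015):
        k=h&(X>a)&(X<a+.015); 
        if k.sum()>2: print('  ',a.round(3),k.sum(),Y[k].mean().round(4),Z[k].mean().round(4))
    r=(abs(Z+.115)<.004)&(X>-.02)&(X<.14)&(abs(Y)<.1)
    print(' rim',r.sum(),np.percentile(np.c_[X[r],Y[r]],[1,99],axis=0).round(4).tolist())
E
```

```text
2585 n [0.98540462 0.1702285 ] yaw 0.17106155163974174 d 0.5382118944319113 circle ((0.2132444679737091, 0.16206401586532593), 0.06628816574811935) [[0.14930175 0.10686798]
 [0.27713882 0.22613241]]
plate centre [0.4940562  0.30175109]
top handle 56 [-0.0764  0.0408  0.0183] [[-0.1016, 0.0358, 0.0111], [-0.0929, 0.0371, 0.0154], [-0.081, 0.0381, 0.0189], [-0.0626, 0.0471, 0.0209], [-0.0406, 0.0495, 0.0243]]
   -0.11 11 0.0421 0.0187
   -0.095 18 0.0416 0.0188
   -0.08 11 0.0398 0.0179
   -0.065 8 0.0399 0.0191
   -0.05 8 0.0397 0.0161
 rim 115 [[-0.0124, -0.0997], [0.1132, 0.0707]]
scene handle 560 [-0.0584  0.0343  0.0121] [[-0.1036, -0.0077, -0.0076], [-0.082, 0.0198, 0.0073], [-0.0529, 0.0437, 0.0148], [-0.032, 0.049, 0.0188], [-0.0297, 0.0517, 0.0207]]
   -0.11 82 0.0456 0.0155
   -0.095 69 0.047 0.0171
   -0.08 72 0.0468 0.017
   -0.065 66 0.0464 0.0175
   -0.05 72 0.0461 0.0173
   -0.035 199 0.0125 0.0036
 rim 583 [[-0.0136, -0.0992], [0.1141, 0.0695]]
```

```bash
cat >> h.py <<'E'
N=np.array([.98540,.17023]);T=np.array([-N[1],N[0]]);O=np.array([.49406,.30175])+N*.054
from scipy.spatial.transform import Rotation as Rn
f=np.pi/2+np.arctan2(N[1],N[0])/2
Q=[np.cos(f),np.sin(f),0,0]
def W(X,Y,Z): return [*(O+N*X+T*Y),.16+Z]      # axle frame -> world
def tcp(X,th,r=.045,dz=0): return W(X,r*np.cos(th),r*np.sin(th)-.019+dz)  # drum angle -> TCP
def axf(C): return np.stack([(C[...,:2]-O)@N,(C[...,:2]-O)@T,C[...,2]-.16],-1)
E
python3 - <<'E'
from h import *
for th in np.linspace(.2,3.2,7): print(th.round(2),np.round(manip.solve_ik(tcp(-.127,th),Q),2) )
manip.movep(tcp(-.127,.22,dz=.12),Q)
print(get_time(),get_tool_pos(),get_force())
p=viewer.capture('wrist');save(p,'w1');A=axf(cloud(p));im=p['pixels']
h=(A[...,0]<-.09)&(A[...,0]>-.17)&(abs(A[...,1])<.09)&(abs(A[...,2])<.06)&(p['z_map']>0)
B=A[h];print(h.sum(),np.percentile(B,[2,50,98],axis=0).round(4))
for a in np.arange(-.16,-.09,.015):
    k=B[(B[:,0]>a)&(B[:,0]<a+.015)]
    if len(k)>5: print(a.round(3),len(k),np.percentile(k[:,1],[2,50,98]).round(4),np.percentile(k[:,2],[2,50,98]).round(4))
E
```

```text
0.2 [-0.68  0.48 -0.14  1.92  0.1   0.75  0.87]
0.7 [-0.67  0.45 -0.14  1.91  0.08  0.79  0.89]
1.2 [-0.65  0.42 -0.13  1.92  0.07  0.81  0.93]
1.7 [-0.61  0.4  -0.12  1.94  0.06  0.8   0.97]
2.2 [-0.58  0.4  -0.11  1.97  0.06  0.77  1.01]
2.7 [-0.56  0.42 -0.11  2.    0.07  0.73  1.03]
3.2 [-0.55  0.45 -0.11  2.02  0.08  0.67  1.03]
1.9 [0.41421385 0.33352379 0.27076302] [-0.2988785  -0.62973089  0.09941429]
1984 [[-0.1578  0.0356  0.0136]
 [-0.1277  0.0436  0.0197]
 [-0.0913  0.0516  0.0219]]
-0.16 474 [0.0356 0.0436 0.0516] [0.0097 0.0193 0.0222]
-0.145 448 [0.0355 0.0436 0.0517] [0.0144 0.0197 0.0219]
-0.13 407 [0.036  0.0436 0.0511] [0.0154 0.0197 0.0217]
-0.115 382 [0.0358 0.0435 0.0512] [0.0154 0.0197 0.0218]
-0.1 273 [0.0352 0.0435 0.0517] [0.015 0.02  0.022]
```

View pics/w1.png

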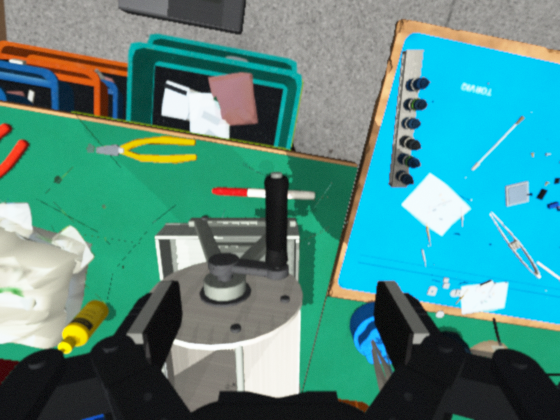

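The wrist picture shows the handle as a vertical black bar at (276,185)–(276,270). It is parallel to the tool's approach plane, and the area around it is clear. It measures Y = 43.6 mm, Z ≈ 13 mm, so the drum is at about 0.29 rad.

```bash
python3 - <<'E'
from h import *
th=.294
manip.move_straight(tcp(-.127,th),v=.12)
print(get_time(),get_force())
fingers.set_gripper(0.0,40)
print(get_time(),get_opening(),get_gripper_force(),np.round(get_force(),1))
while th<1.3:
    th+=.2
    manip.move_straight(tcp(-.127,th),Q,v=.04)
    F=get_force();c,s=np.cos(th),np.sin(th);fy,fz=F[:2]@T,F[2]
    print(round(th,2),round(get_time(),2),'rad',round(fy*c+fz*s,1),'tan',round(-fy*s+fz*c,1),'ax',round(F[:2]@N,1),round(get_opening(),3))
    if np.linalg.norm(F)>35: print('stop');break
E
```

```text
3.075 [0.1897756  0.01496442 0.14566486]
3.7083 0.18499855256800046 39.14435148239136 [-0.6  4.1  2.2]
0.49 4.08 rad 9.2 tan 3.5 ax -2.5 0.184
0.69 4.46 rad 11.7 tan 2.7 ax -3.3 0.184
0.89 4.83 rad 16.9 tan 2.4 ax -5.0 0.183
1.09 5.21 rad 19.6 tan 1.2 ax -5.4 0.182
1.29 5.58 rad 26.5 tan -1.3 ax -7.8 0.185
1.49 5.96 rad 33.2 tan -3.5 ax -10.8 0.179
stop
```

```bash
python3 - <<'E'
from h import *
th=1.494
for dz in(.001,.002,.003):
    manip.move_straight(tcp(-.127,th,dz=dz),Q,v=.04)
    F=get_force();print(dz,np.round([F[:2]@N,F[:2]@T,F[2]],1),round(get_time(),2),get_opening())
    if F[2]<12: break
E
```

```text
0.001 [-7.1  6.7 19.3] 6.21 0.1830826898337934
0.002 [-1.6  5.1  5.3] 6.46 0.18447158276751416
```

```bash
python3 - <<'E'
from h import *
th=1.494;oy,oz=0,.0022
while th<3.13:
    th=min(th+.2,np.pi)
    g=tcp(-.127,th,dz=oz);g[0]+=T[0]*oy;g[1]+=T[1]*oy
    manip.move_straight(g,Q,v=.05)
    F=get_force();c,s=np.cos(th),np.sin(th);fy,fz=F[:2]@T,F[2];R=fy*c+fz*s
    oy+=.5*R*c/14000;oz+=.5*R*s/14000
    print(round(th,2),round(get_time(),2),'rad',round(R,1),'tan',round(-fy*s+fz*c,1),'ax',round(F[:2]@N,1),round(get_opening(),3),round(oy,4),round(oz,4))
    if np.linalg.norm(F)>40: print('stop');break
p=viewer.capture('scene');save(p,'s2')
E
```

```text
1.69 6.79 rad 7.0 tan 0.5 ax -1.6 0.181 -0.0 0.0024
1.89 7.12 rad 1.7 tan 0.4 ax 0.3 0.174 -0.0 0.0025
2.09 7.46 rad -1.1 tan 2.6 ax 2.6 0.184 -0.0 0.0025
2.29 7.79 rad -3.2 tan 4.0 ax 3.1 0.184 0.0 0.0024
2.49 8.12 rad -1.0 tan 4.6 ax 3.7 0.182 0.0001 0.0024
2.69 8.46 rad -0.7 tan 4.3 ax 3.9 0.184 0.0001 0.0024
2.89 8.79 rad 0.9 tan 4.7 ax 3.6 0.186 0.0001 0.0024
3.09 9.12 rad 0.2 tan 5.2 ax 4.6 0.184 0.0001 0.0024
3.14 9.38 rad 1.0 tan 1.3 ax 3.5 0.179 0.0 0.0024
```

View pics/s2.png

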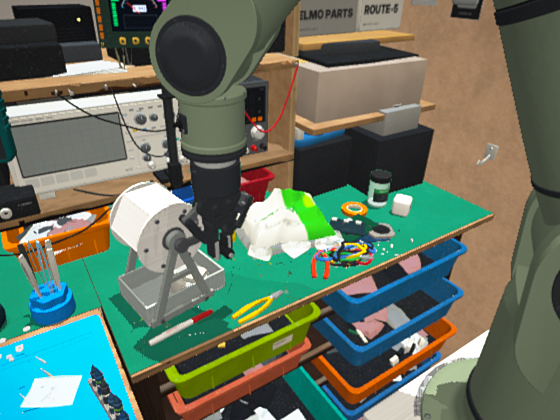

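The drum is turned, with the port out of sight underneath and the gripper holding the handle at about (225,235). The tray is at (175,285). I'll release, rise and check.

```bash
python3 - <<'E'
from h import *
fingers.set_gripper(1.0)
manip.move_straight(tcp(-.135,np.pi,dz=.12),Q,v=.15)
p=viewer.capture('wrist');save(p,'w2');A=axf(cloud(p))
h=(A[...,0]<-.095)&(A[...,0]>-.155)&(abs(A[...,1])<.08)&(abs(A[...,2])<.06)&(p['z_map']>0)
B=A[h];print(get_time(),h.sum(),np.percentile(B,[2,50,98],axis=0).round(4))
manip.movej([-1.21,.521,-.036,1.599,.021,1.021,-.113])
I=[]
for n in('scene','top'):
    p=viewer.capture(n);A=axf(cloud(p))
    for d in viewer.recognise(p,'heatsink_1'): print(n,axf(np.array(d['centre'])).round(3),round(d['conf'],2))
    for t in('marker_pen','side_cutters','tape_roll'): print(n,t,[np.round(d['centre'],3) for d in viewer.recognise(p,t)[:1]])
    m=(abs(A[...,0])<.12)&(abs(A[...,1])<.12)&(abs(A[...,2]+.05)<.13);v,u=np.where(m)
    I.append(cv2.resize(p['pixels'][v.min():v.max(),u.min():u.max(),::-1],(400,500),interpolation=cv2.INTER_CUBIC))
cv2.imwrite('pics/end.png',np.hstack(I));print(get_time(),get_force())
E
```

```text
11.0833 1631 [[-0.1541 -0.0531  0.0042]
 [-0.1274 -0.0451  0.009 ]
 [-0.0964 -0.0373  0.0112]]
scene [-0.029 -0.01  -0.125] 0.71
scene marker_pen [array([0.519, 0.294, 0.036])]
scene side_cutters [array([ 0.451, -0.004,  0.01 ])]
scene tape_roll [array([ 0.597, -0.236,  0.015])]
top [ 0.004 -0.07  -0.142] 0.45
top [-0.137 -0.303 -0.153] 0.21
top marker_pen [array([ 0.462, -0.013,  0.005])]
top side_cutters [array([ 0.463, -0.011,  0.004])]
top tape_roll [array([ 0.597, -0.234,  0.01 ])]
12.9417 [-1.63184921  0.24062012 -0.48710477]
```

View pics/end.png

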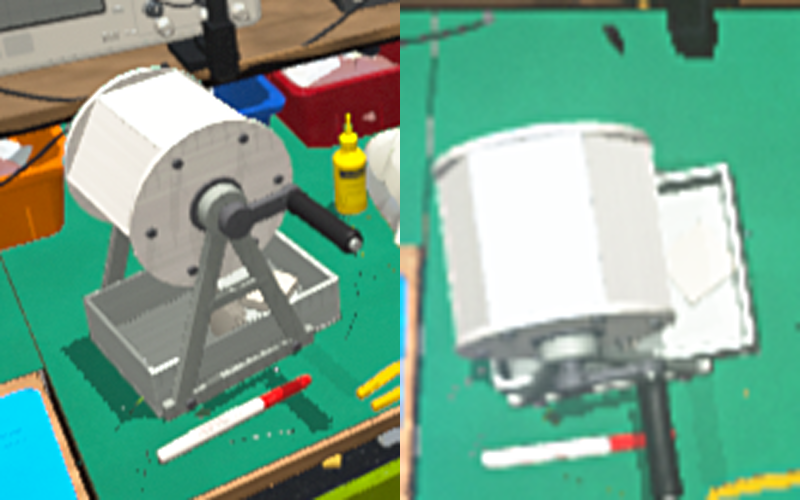

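View pics/w2.png

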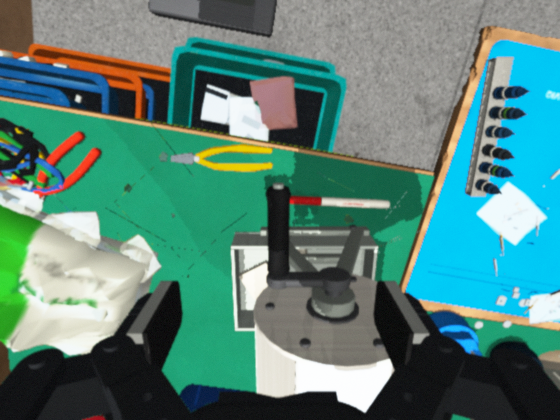

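```bash
python3 - <<'E'
from h import *
def pose(az,el,D,roll):
    # look direction toward (0,-.02,-.15); az from +T toward +N
    d=np.array([*( np.cos(el)*(np.cos(az)*T+np.sin(az)*N)),-np.sin(el)])
    tgt=np.array(W(0,-.03,-.15)); x=np.array([0,0,1.])-d*(-np.sin(el)); x/=np.linalg.norm(x); x*=roll
    return tgt-D*d, Rn.from_matrix(np.c_[x,np.cross(d,x),d]).as_quat()
for el in(40,50,60):
  for az in(0,20,40,60,80):
    for D in(.2,.26):
      for r in(1,-1):
        P,q=pose(np.radians(az),np.radians(el),D,r);s=manip.solve_ik(list(P),list(q))
        if s is not None: print(el,az,D,r,np.round(P,2),np.round(s,2))
E
```

```text
40 0 0.2 1 [0.58 0.13 0.14] [ 0.25  0.81 -0.24  1.7  -0.79  1.06  0.78]
40 0 0.2 -1 [0.58 0.13 0.14] [-0.28  0.91  0.59  1.73 -1.24  1.48 -2.03]
40 0 0.26 1 [0.59 0.09 0.18] [ 0.18  0.77 -0.03  1.65 -0.85  1.24  0.83]
40 0 0.26 -1 [0.59 0.09 0.18] [-0.2   0.87  0.59  1.67 -1.16  1.54 -2.07]
40 20 0.2 1 [0.53 0.13 0.14] [ 0.6   0.75 -0.65  2.05 -0.91  0.58  0.73]
40 20 0.2 -1 [0.53 0.13 0.14] [ 0.3   0.67 -0.24  2.06 -1.2   0.79 -2.17]
40 20 0.26 1 [0.52 0.09 0.18] [ 0.43  0.61 -0.29  2.04 -1.04  0.86  0.86]
40 20 0.26 -1 [0.52 0.09 0.18] [ 0.08  0.61  0.17  2.06 -1.23  1.07 -2.12]
40 40 0.2 1 [0.48 0.15 0.14] [ 0.72  0.72 -0.89  2.38  4.09  0.29  1.74]
40 40 0.2 -1 [0.48 0.15 0.14] [ 0.95  0.96 -1.26  2.37  2.37  0.16  0.38]
40 40 0.26 1 [0.45 0.11 0.18] [ 1.17  0.95 -1.44  2.39  1.32  0.18 -1.71]
40 40 0.26 -1 [0.45 0.11 0.18] [ 1.17  0.95 -1.44  2.39  1.32  0.18  1.44]
50 0 0.2 1 [0.57 0.15 0.16] [ 0.1   0.68 -0.16  1.74 -0.73  0.98  0.64]
50 0 0.2 -1 [0.57 0.15 0.16] [-0.51  0.86  0.8   1.77 -1.24  1.44 -2.11]
50 0 0.26 1 [0.58 0.12 0.21] [ 0.03  0.63  0.03  1.69 -0.78  1.15  0.68
[... 1297 characters left out ...]
 -0.04  2.19 -1.06  0.4   0.16]
60 40 0.2 -1 [0.5  0.19 0.18] [ 0.49  0.51 -0.96  2.16  0.28  0.27  2.04]
60 40 0.26 1 [0.49 0.17 0.24] [-0.42  0.24  0.24  2.19 -0.95  0.55  0.07]
60 40 0.26 -1 [0.49 0.17 0.24] [ 0.78  0.49 -1.26  2.14  0.32  0.43  2.01]
60 60 0.2 -1 [0.48 0.22 0.18] [ 0.26  0.39 -0.88  2.29  1.26  0.21  0.57]
60 60 0.26 1 [0.45 0.2  0.24] [-0.69  0.13  0.26  2.34 -0.77  0.23 -0.6 ]
60 60 0.26 -1 [0.45 0.2  0.24] [-0.36  0.13 -0.1   2.32 -0.55  0.2   2.32]
60 80 0.2 -1 [0.46 0.25 0.18] [-0.7   0.27 -0.03  2.34  1.39  0.2  -0.15]
60 80 0.26 1 [0.43 0.24 0.24] [-1.43  0.14  0.74  2.37  0.47  0.19 -2.37]
60 80 0.26 -1 [0.43 0.24 0.24] [-0.92  0.11  0.17  2.35  0.77  0.26  0.45]
```

```bash
python3 - <<'E'
from h import *
C=np.load('top.npy');m=(C[...,0]>.4)&(C[...,0]<.65)&(C[...,1]>-.1)&(C[...,1]<.18);print('max obstacle z',np.percentile(C[m][:,2],99.8))
az,el=np.radians([20,50]);d=np.array([*(np.cos(el)*(np.cos(az)*T+np.sin(az)*N)),-np.sin(el)])
x=np.array([0,0,1.])+d*np.sin(el);x/=np.linalg.norm(x)
P=np.array(W(0,-.03,-.15))-.26*d;q=Rn.from_matrix(np.c_[x,np.cross(d,x),d]).as_quat()
manip.move_straight([.261,.568,.38],v=.2)
manip.movep([.42,.08,.38],Q)
manip.movep(list(P),list(q))
p=viewer.capture('wrist');save(p,'w3');print(get_time(),get_force())
for r in viewer.recognise(p,'heatsink_1'): print(axf(np.array(r['centre'])).round(3),round(r['conf'],2))
E
```

```text
max obstacle z 0.12158240979359565
16.8583 [ 0.06732508 -0.56957134  0.25611613]
[ 0.007 -0.073 -0.144] 0.89
[ 0.022 -0.024 -0.127] 0.74
[-0.019 -0.017 -0.123] 0.67
```

View pics/w3.png

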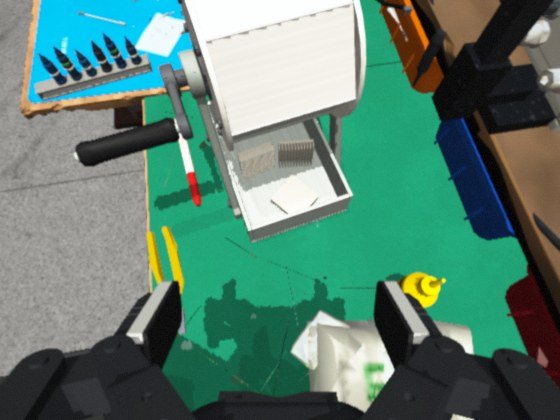

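The wrist picture shows all three heatsinks in the tray, at about (258,158), (296,152) and (295,195). The port faces down, the arm touches nothing and the pen is still in place.

```bash
python3 -c "
from h import *
manip.hold(0.3);print(manip.job_done(),get_time())"
```

```text
the job is handed in; nothing more can be done
the job is handed in; nothing more can be done
```

The job is handed in: the drum stands port down, all three heatsinks lie in the catch tray, the loose items show no sign of having moved, and the arm is clear; the interface did not report a verdict.

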